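# Close the tile transport case and draw out its trolley handle

## Robot

A 6-joint arm with a two-finger parallel gripper is mounted at the origin on the work surface. World frame = base frame: x ahead of the robot, y to its left, z up, the work surface at z = 0. Lengths are in m, angles in degrees, forces in N, time in s.
With the tool pointing down it reaches from about 0.35 to 0.875 m from the base axis. Payload 4.2 kg.
Tool frame: the origin (TCP) lies between the finger pads; the fingertips stand 8 mm ahead of it and the grasp point (between the pads) lies 11 mm behind it; z points along the fingers, y is the line along which they close (so a half turn about z gives the same grasp; the last joint's range is limited). The gripper opens to 87 mm and grips with 3 to 60 N. Pads are 19 mm wide; open, the fingers measure 117 mm over their backs; the gripper's body (75 mm by 190 mm) begins 51 mm behind the grasp point.
Start: joints at [86.379, 22.042, 0.453, 0, -68.411, -14.817], TCP at [0.198, 0.593, 0.231] pointing down, gripper open.
Joint ranges: [-179.83, 179.83], [-69.29, 118.12], [-61.27, 80.66], [-181.25, 117.63], [-171.15, -9.14], [-177.46, 177.46]. Speed limits (degrees/s): [159.86, 159.86, 180, 180, 180, 180].

## Interface

Orientations are given as a 3x3 rotation matrix whose columns are the frame's x, y, z axes.
In Python, from station import sense, capture, camera_model, finish_job, find_in gives the robot as it stands. The module is installed in compiled form; this text tells all that it offers.
- The arm moves only by the tool arm_command, never from a script. Its argument "motion" is a list of rows, each a list of 7 numbers: the finger opening in mm, from 0 to 87, then the shift along the tool's x, y, z in mm, then the turn, a rotation vector about the tool's x, y, z in rad. In form: [[jaw, dx, dy, dz, rx, ry, rz], ...]. A call has 1 to 8 rows; each row shifts and turns the commanded pose from where the row before left it, along the tool's axes as they then stand; what a row does not reach is not made up. A row lasts 1/10 s, in which the tool goes at most 50 mm and 8.59 degrees, less where a joint would pass 70% of its speed; a pose out of reach is approached as far as the arm can. A call with a gripper value outside its range is refused whole. The fingers move at their own pace and stop on an object; the grip force is fixed at half the most. Time passes only in rows, so rows that do not move let the fingers close. It gives the time, the measured TCP pose, the force, the opening and the grip force at its end, in the units of the state.
- sense(): the state, without advancing time (a new reading comes with each control period).
- capture(name): name is "scene" or "top"; returns the picture (384x512x3 uint8, red, green, blue); there is no depth.
- camera_model(name): a dict with "fx", "fy", "cx", "cy" (pixels), "R" (3x3) and "t" (3): a world point X has camera coordinates R X + t. Camera axes: x right, y down, z forward; pixel columns grow to the right and rows downward; lengths in m; the calibration is good to about 2 mm. A picture is of the moment at which its call begins. camera_model takes no time and is no camera call.
- finish_job(): hands the job in; it is judged then, once.
Trained networks look in the newest picture that a camera, given by its name, has taken for a name from the list of things; names that differ only in an ending like _2 or _b are one class to them, and where a whole thing is asked for, a point or a joint stands for the part that bears it (a point fixed in the world has none). Each returns a list of dicts, best first, with "p" (0 to 1); they miss things now and then, are a little off and sometimes report something else, mostly with a low value. They report only what shows in the picture. A call takes as long as a camera call.
- find_in(target, camera): "location" ([row, column] in pixels, amid what is visible of it).
The state is a dict: "time_s": time; "joints": joint angles; "joint_velocities": joint speeds; "effort": joint torques, N m; "tcp_pos": TCP position; "ee_rot": TCP orientation; "wrist_force": force on the tool from outside, world axes, zero at the start; "moment": the same for the moment, N m; "gripper_width": opening from 0.0 (shut) to 1.0 (fully open); "gripper_force": force on a finger pad.
Only numpy, scipy, OpenCV 4.12 (cv2) and the standard library are available. Lean on these libraries where they do the work, as an engineer would, in place of code of your own. Each camera call takes 0.05 s, during which the arm holds its last target. There are 200 camera calls.

## Task

The cleaned tile is packed and its transport case is to be wheeled to the store: lower the lid gently until it is fully shut, fold the front clasp up until it lies fully home against the case, then squeeze in the orange release button in the trolley handle's grip and, keeping it squeezed, pull the handle straight out past its first stop to the second stop, fully out. Finish while still holding the grip there with the handle fully out - do not let go. Leave the scraper and the glass dish beside the case where they lie.

Things in the scene. Friction and masses are not known exactly. Their poses are not given: they have to be found in the camera images.
- case: flat aluminium case, black corners, fixed on the bench: 260 (x) x 380 (y) x 90 mm high shut (base 58, lid 32). Origin: centre of underside. Its -x side is the front (clasp), +x side the lid hinge, -y end the pull-out trolley handle, +y end two wheels. At the -y end black guard horns, 52 mm high, stand 61 mm out from the end wall, 107 to 131 mm either side of the middle.
- lid (a joint): opening angle of the lid in rad, 0 = fully shut. Hinge line along the case's y, 130 mm behind (+x of) the case's origin, 58 mm up; the lid is a slab 260 mm deep, 380 wide, 32 thick. A stiff hinge holds it where it is left; a push of 3 to 12 N down on its outer face, well away from the hinge, lowers it.
- lid_front (a point): middle of the lid's front edge on its outer (upper) face; when shut it lies over the case's front wall, 90 mm above the bench
- clasp (a joint): angle of the steel toggle clasp in rad, 0 = fully home (upright against the front, hook over the lid's lip), growing as it leans out and down towards the robot. Hinge line along the case's y, 142 mm in front (-x) of its origin, 26 mm up. Plate 44 wide, 4 thick, 62 mm long. It stays where it is left, turns under 1 to 3 N, and stops at 0.
- clasp_tab (a point): middle of the outer face of the clasp near its free end, 52 mm from its hinge line, where the orange thumb tab begins
- handle (a joint): how far the trolley handle is drawn out, m: 0 = pushed in, 0.090 = first stop, 0.180 = second stop, fully out (end of travel). It slides level along the case's -y axis on two tubes. A spring bolt locks it at 0, 0.090 and 0.180 unless the button is pressed at least 4 mm; pressed, it slides with about 3 N.
- grip: the handle's black grip bar, 150 (case x) x 28 (case y) x 36 mm high, 14 to 50 mm above the bench. Origin: middle of its length and thickness, 38 mm above the bench, at the button's height. Pushed in, its inner face (+y) is 45 mm from the case's end wall, open from above: fingers from above on both faces squeeze the button when they close.
- button (a joint): how far the orange button in the grip's outer (-y) face is pressed in, m: 0 out, 0.006 fully in. 60 mm long (case x), 16 high, centred on the grip's origin, 7 mm proud when out, 1 mm when in; moves along the case's +y and springs back (2 N to start, 6.3 N fully in). Grip and button are 35 mm thick, 29 mm when pressed.
- scraper: scraper with white handle, orange collar and steel blade, 170 mm long, 23 mm high, lying on the bench before the handle's path; origin near its middle, on the bench; leave alone
- swab_dish: shallow glass dish, 100 mm across, 30 mm high, to the left before the case; origin at the centre of its underside; leave alone

How it is judged:
By the outcome, as a careful person would: the job done as asked, in the order asked, and still so for the second after the job is handed in, while the arm keeps its last pose, push and grip.
It also fails if it takes over 54 s, if anything falls off the work surface, if the arm or the gripper's body presses on something with over 40 N, if the wrist force passes 120 N, or if a joint passes its speed limit or range.

## Working session

There is one attempt and no reset: what is moved stays moved. The work goes in short steps, Python scripts to look and compute and a tool call to move; the robot and the scene stay as the last step left them, time stands still between calls to the robot, and variables do not carry over. Pictures are saved under pics/ and viewed, at most 10 in all, crops included, and the job is handed in when it is done.

Besides the shell and the picture viewer there is one more tool, called after "Request:" by a JSON object that holds its "name" and its "arguments". arm_command: Moves the arm, as the interface text tells. Its arguments: {"type":"object","properties":{"motion":{"type":"array"}},"required":["motion"]}

```bash
mkdir -p pics; cat > h.py <<'E'
import numpy as np,cv2
from station import *
def px(X,c):
    m=camera_model(c);q=np.array(m["R"])@np.array(X)+np.array(m["t"]);return np.array([m["fy"]*q[1]/q[2]+m["cy"],m["fx"]*q[0]/q[2]+m["cx"]])
def ray(rc,c,z):
    m=camera_model(c);R=np.array(m["R"]);t=np.array(m["t"])
    d=R.T@np.array([(rc[1]-m["cx"])/m["fx"],(rc[0]-m["cy"])/m["fy"],1]);o=-R.T@t
    return o+d*(z-o[2])/d[2]
def snap(c,n):
    im=capture(c);cv2.imwrite(f"pics/{n}.png",im[:,:,::-1]);return im
E
python3 - <<'E'
from h import *
np.set_printoptions(precision=3,suppress=True)
a=snap("scene","s0");b=snap("top","t0")
cv2.imwrite("pics/both0.png",np.hstack([cv2.resize(a,(400,300)),cv2.resize(b,(400,300))])[:,:,::-1])
for c in("scene","top"):
    m=camera_model(c);print(c,-np.array(m["R"]).T@np.array(m["t"]),m["fx"])
    for n in("case","lid","lid_front","clasp","clasp_tab","handle","grip","button","scraper","swab_dish"):
        r=find_in(n,c);print(n,[(np.round(x["location"]),round(x["p"],2)) for x in r[:2]], ray(r[0]["location"],c,0.03) if r else "")
s=sense();print(s["tcp_pos"],np.array(s["ee_rot"]),s["time_s"])
E
```

```text
scene [0.89  0.071 0.95 ] 440.1368617452196
case [(array([213., 298.]), 0.85)] [0.599 0.141 0.03 ]
lid [(array([217., 302.]), 0.87)] [0.608 0.148 0.03 ]
lid_front [(array([217., 300.]), 0.84)] [0.608 0.146 0.03 ]
clasp [(array([142., 311.]), 0.82)] [0.425 0.162 0.03 ]
clasp_tab [(array([141., 309.]), 0.72)] [0.421 0.156 0.03 ]
handle [(array([138., 360.]), 0.74)] [0.405 0.274 0.03 ]
grip [(array([193., 189.]), 0.83)] [ 0.573 -0.103  0.03 ]
button [] 
scraper [(array([118., 159.]), 0.72)] [ 0.392 -0.199  0.03 ]
swab_dish [(array([138., 360.]), 0.78)] [0.403 0.274 0.03 ]
top [0.395 0.049 1.137] 406.1330442715971
case [(array([180., 221.]), 0.88)] [0.617 0.138 0.03 ]
lid [(array([154., 221.]), 0.96)] [0.691 0.141 0.03 ]
lid_front [(array([156., 219.]), 0.91)] [0.685 0.146 0.03 ]
clasp [] 
clasp_tab [(array([243., 215.]), 0.64)] [0.443 0.151 0.03 ]
handle [(array([203., 309.]), 0.8), (array([266., 348.]), 0.37)] [ 0.557 -0.106  0.03 ]
grip [(array([202., 309.]), 0.65), (array([155., 221.]), 0.42)] [ 0.559 -0.105  0.03 ]
button [] 
scraper [(array([265., 345.]), 0.94), (array([242., 210.]), 0.35)] [ 0.388 -0.2    0.03 ]
swab_dish [(array([259., 168.]), 0.6), (array([158., 219.]), 0.57)] [0.4   0.275 0.03 ]
[0.198 0.593 0.231] [[ 0.949 -0.316 -0.   ]
 [-0.316 -0.949 -0.   ]
 [-0.     0.    -1.   ]] 1.1
```

View pics/s0.png

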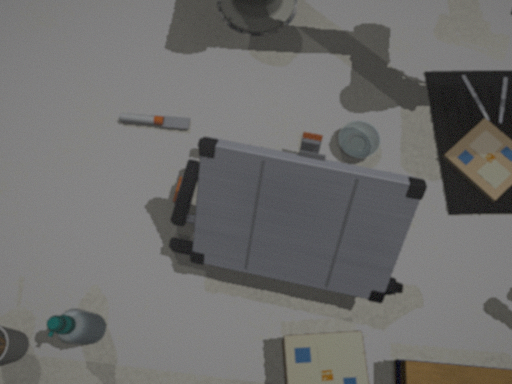

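View pics/t0.png

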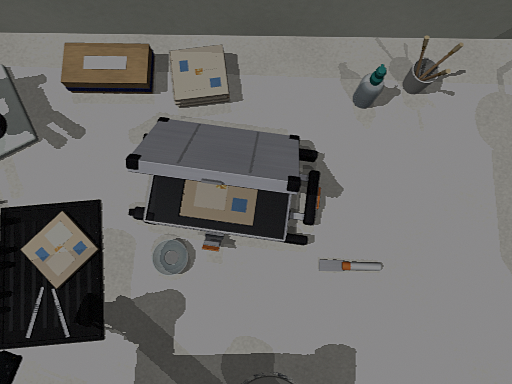

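The top view shows the case front edge running from about (row 222, col 147) to (237, 292). The grip is at about (197, 313), the clasp at (243, 213), and the lid is half open. I'll zoom in to get the corners.

```bash
python3 - <<'E'
from h import *
a=cv2.imread("pics/t0.png")[110:255,125:325];a=cv2.convertScaleAbs(a,alpha=1.6,beta=15)
cv2.imwrite("pics/c1.png",cv2.resize(a,None,fx=4,fy=4,interpolation=cv2.INTER_CUBIC))
E
```

```text
(no output)
```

View pics/c1.png

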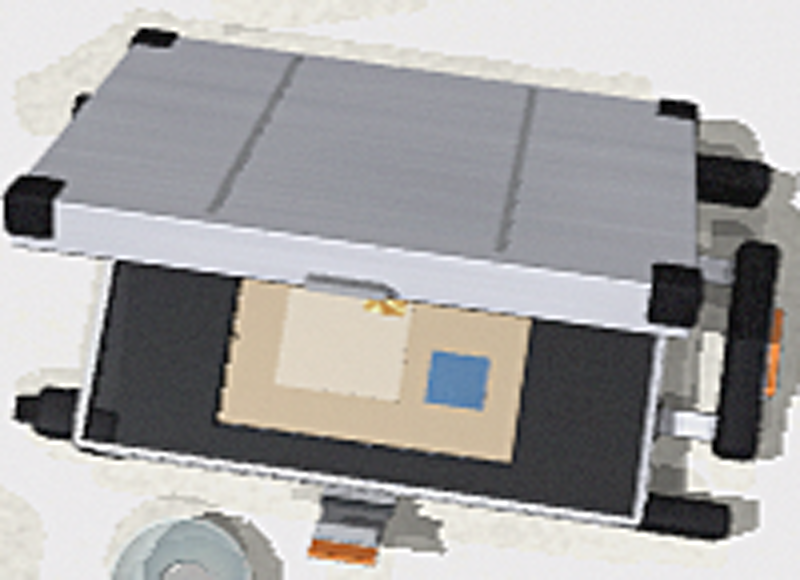

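The crop shows the base rim front corners at (80,441) and (640,521), the lid's outer corners, the grip at the right with the button orange on its outer face, and the clasp leaning out with its tab edge at (345,541). Next I fit the pose.

```bash
python3 - <<'E'
from h import *
from scipy.optimize import least_squares
np.set_printoptions(precision=4,suppress=True)
def W(p,q): 
    c,s=np.cos(p[2]),np.sin(p[2]);return np.array([p[0]+c*q[0]-s*q[1],p[1]+s*q[0]+c*q[1],q[2]])
def lid(a,d,y,h): # d from hinge to front, h above lid bottom
    return [.13-d*np.cos(a)+h*np.sin(a)*1, y, .058+d*np.sin(a)+h*np.cos(a)]
def cl(b,r,y,o=.002): return [-.142-r*np.sin(b)-o*np.cos(b), y, .026+r*np.cos(b)-o*np.sin(b)*-1]
obs=[("b",(-.13,.19,.058),(80,441)),("b",(-.13,-.19,.058),(640,521)),
("l",(.26,.19,.032),(10,180)),("l",(.26,-.19,.032),(698,265)),("l",(0,.19,.032),(140,32)),("l",(0,-.19,.032),(696,104)),
("b",(.075,-.235,.05),(738,243)),("b",(.075,-.263,.05),(778,243)),("b",(-.075,-.235,.05),(716,452)),("b",(-.075,-.263,.05),(756,458)),
("c",(.052,0),(345,541))]
def pts(p):
    return [W(p,q if k=="b" else lid(p[3],*q) if k=="l" else cl(p[4],*q)) for k,q,_ in obs]
def res(p): return np.concatenate([px(P,"top")-np.array([o[2][1]/4+110,o[2][0]/4+125]) for P,o in zip(pts(p),obs)])
r=least_squares(res,[.6,.14,-.1,.6,1.3],loss="soft_l1")
print(r.x,np.degrees(r.x[2:]));print(r.fun.reshape(-1,2))
p=r.x;np.save("p.npy",p)
print("lidfront",W(p,lid(p[3],.26,0,.032)),"tab",W(p,cl(p[4],.052,0,.004)),"hinge",W(p,[-.142,0,.026]),"grip",W(p,[0,-.249,.038]),"grip0.18",W(p,[0,-.429,.038]))
print(px(W(p,cl(p[4],.052,0)),"scene"),px(W(p,lid(p[3],.26,.19,.032)),"scene"),px(W(p,lid(p[3],.26,-.19,.032)),"scene"))
for n in("scraper","swab_dish"):
  for c in("top","scene"): print(n,ray(find_in(n,c)[0]["location"],c,.015))
print(sense()["time_s"])
E
```

```text
[ 0.6017  0.1353 -0.123   0.9102  0.4738] [-7.0456 52.1496 27.1481]
[[ 1.4006 -1.8096]
 [ 0.8193  0.0196]
 [-0.8054 -1.2549]
 [ 1.2369  1.0365]
 [-0.3874  0.1634]
 [-0.1983 -0.5962]
 [-1.8314  0.666 ]
 [-0.4799  0.8162]
 [ 0.0391 -0.0596]
 [-0.0499  0.3234]
 [-0.0125 -0.1225]]
lidfront [0.5975 0.1358 0.2829] tab [0.4337 0.1561 0.0741] hinge [0.4608 0.1527 0.026 ] grip [ 0.5711 -0.1118  0.038 ] grip0.18 [ 0.5491 -0.2905  0.038 ]
[137.7328 310.6929] [189.0278 425.4106] [145.1562 197.6997]
scraper [ 0.3883 -0.203   0.015 ]
scraper [ 0.3835 -0.2036  0.015 ]
swab_dish [0.3998 0.2783 0.015 ]
swab_dish [0.3948 0.2776 0.015 ]
1.3
```

Request:
{"name": "arm_command", "arguments": {"motion": [[0,0,0,-50,0,0,-0.099],[0,0,0,-50,0,0,-0.099],[0,40,33.7,0,0,0,0],[0,40,33.7,0,0,0,0],[0,40,33.7,0,0,0,0],[0,40,33.7,0,0,0,0],[0,40,33.7,0,0,0,0],[0,40,33.7,0,0,0,0]]}}

```text
time_s: 2.1
tcp_pos: [0.4024, 0.3711, 0.3309]
ee_rot: [[0.992, -0.123, 0.0], [-0.123, -0.992, 0.001], [0.0, -0.001, -1.0]]
wrist_force: [1.1, 1.2, 0.3]
gripper_width: 0.356
gripper_force: 0.0
```

Request:
{"name": "arm_command", "arguments": {"motion": [[0,40,33.7,0,0,0,0],[0,40,33.7,0,0,0,0],[0,40,33.7,0,0,0,0],[0,40,33.7,0,0,0,0],[0,40,33.7,0,0,0,0],[0,40,33.7,0,0,0,0],[0,0,0,0,0,0,0]]}}

```text
time_s: 2.8
tcp_pos: [0.6081, 0.1481, 0.3292]
ee_rot: [[0.991, -0.13, -0.001], [-0.13, -0.991, -0.002], [-0.001, 0.002, -1.0]]
wrist_force: [-0.4, 0.4, -0.4]
gripper_width: 0.008
gripper_force: 0.0
```

```bash
cat >> h.py <<'E'
def W(p,q): 
    c,s=np.cos(p[2]),np.sin(p[2]);return np.array([p[0]+c*q[0]-s*q[1],p[1]+s*q[0]+c*q[1],q[2]])
def st():
    p=np.load("p.npy");s=sense();d=np.array(s["tcp_pos"])[:2]-p[:2];c,n=np.cos(p[2]),np.sin(p[2])
    T=np.array([[c,n],[-n,c]]);f=np.array(s["wrist_force"])
    print("t%.1f case xyz"%s["time_s"],np.round([*(T@d)*1e3,s["tcp_pos"][2]*1e3],1),"F",np.round([*(T@f[:2]),f[2]],1),"w",round(s["gripper_width"]*87,1),round(s["gripper_force"],1),"axes",np.round(T@np.array(s["ee_rot"])[:2,:2],3).tolist())
E
python3 - <<'E'
from h import *
st()
q=None
for a in np.linspace(.91,0,14):
    d,h=.225,.032
    n=np.array([.13-d*np.cos(a)+h*np.sin(a)+.0095,.058+d*np.sin(a)+h*np.cos(a)+.008])*1e3
    print(round(a,2),n.round(1), None if q is None else (n-q).round(1));q=n
E
```

```text
t2.8 case xyz [  4.8  13.5 329.2] F [-0.5  0.4 -0.4] w 0.7 0.0 axes [[1.0, -0.008], [-0.008, -1.0]]
0.91 [ 26.7 263.3] None
0.84 [ 13.1 254.9] [-13.5  -8.4]
0.77 [2.000e-01 2.456e+02] [-12.9  -9.3]
0.7 [-12.  235.4] [-12.2 -10.2]
0.63 [-23.5 224.4] [-11.5 -11. ]
0.56 [-34.1 212.6] [-10.7 -11.8]
0.49 [-44.  200.1] [ -9.8 -12.5]
0.42 [-52.9 187. ] [ -8.9 -13.2]
0.35 [-60.9 173.2] [ -8.  -13.8]
0.28 [-67.9 158.9] [ -7.  -14.3]
0.21 [-73.9 144.2] [ -6.  -14.7]
0.14 [-78.8 129.1] [ -4.9 -15.1]
0.07 [-82.7 113.7] [ -3.9 -15.4]
0.0 [-85.5  98. ] [ -2.8 -15.7]
```

Request:
{"name": "arm_command", "arguments": {"motion": [[0,15,0,20,0,0,0],[0,0,0,20,0,0,0],[0,0,0,10,0,0,0],[0,0,0,0,0,0,0],[0,0,0,0,0,0,0]]}}

```text
time_s: 3.3
tcp_pos: [0.6203, 0.1511, 0.2815]
ee_rot: [[0.992, -0.123, 0.001], [-0.123, -0.992, 0.0], [0.001, -0.0, -1.0]]
wrist_force: [1.0, 0.1, 0.2]
gripper_width: 0.002
gripper_force: 0.0
```

```bash
python3 - <<'E'
from h import *
st(); snap("top","t1"); a=snap("scene","s1")
cv2.imwrite("pics/c2.png",cv2.resize(a[90:290,160:440],None,fx=2.8,fy=2.8)[:,:,::-1])
E
```

```text
t3.3 case xyz [ 16.5  18.  281.5] F [0.9 0.2 0.2] w 0.2 0.0 axes [[1.0, -0.0], [-0.0, -1.0]]
```

View pics/c2.png

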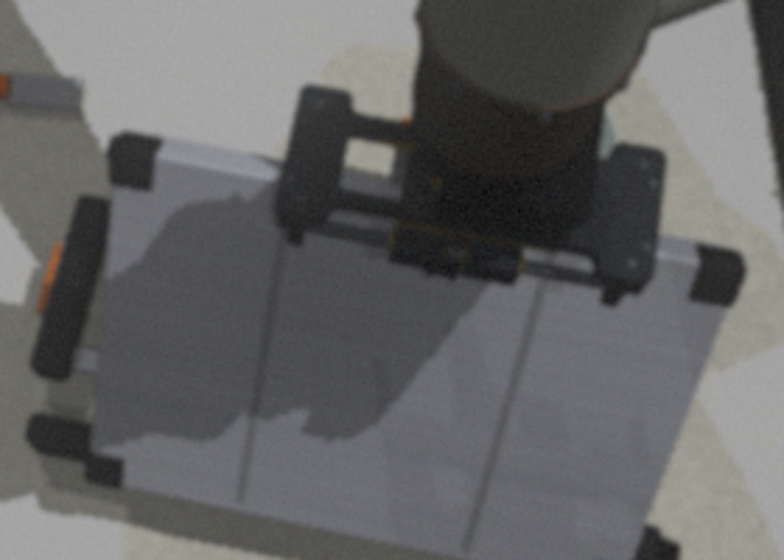

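Request:
{"name": "arm_command", "arguments": {"motion": [[0,10,0,0,0,0,0],[0,0,0,5,0,0,0],[0,0,0,5,0,0,0],[0,0,0,3,0,0,0],[0,0,0,3,0,0,0]]}}

```text
time_s: 3.9
tcp_pos: [0.6299, 0.1494, 0.2639]
ee_rot: [[0.992, -0.124, -0.001], [-0.124, -0.992, -0.0], [-0.001, 0.0, -1.0]]
wrist_force: [-0.3, -0.0, -0.7]
gripper_width: 0.01
gripper_force: 0.0
```

```bash
python3 -c "
from h import *
st()"
```

```text
t3.9 case xyz [ 26.2  17.5 263.9] F [-0.3 -0.  -0.7] w 0.9 0.0 axes [[1.0, -0.001], [-0.001, -1.0]]
```

Request:
{"name": "arm_command", "arguments": {"motion": [[0,-6.5,0,5,0,0,0],[0,-6.5,0,5,0,0,0],[0,-6.5,0,5,0,0,0],[0,-6.5,0,5,0,0,0]]}}

```text
time_s: 4.3
tcp_pos: [0.6041, 0.1529, 0.245]
ee_rot: [[0.992, -0.123, 0.002], [-0.123, -0.992, 0.0], [0.002, -0.001, -1.0]]
wrist_force: [2.1, -0.5, 1.5]
gripper_width: 0.002
gripper_force: 1.4
```

```bash
python3 -c "
from h import *
st();snap('top','t2')
print(find_in('lid_front','top')[:2])"
```

```text
t4.3 case xyz [2.00e-01 1.77e+01 2.45e+02] F [ 2.2 -0.3  1.5] w 0.2 1.4 axes [[1.0, -0.001], [-0.001, -1.0]]
[{'location': [174.8, 254.4], 'p': 0.86}]
```

Request:
{"name": "arm_command", "arguments": {"motion": [[0,-6,0,5,0,0,0],[0,-6,0,5,0,0,0],[0,-6,0,5.5,0,0,0],[0,-5.5,0,5.5,0,0,0],[0,-5.5,0,6,0,0,0],[0,-5,0,6,0,0,0],[0,-5,0,6.2,0,0,0],[0,-5,0,6.3,0,0,0]]}}

```text
time_s: 5.2
tcp_pos: [0.5601, 0.1583, 0.1984]
ee_rot: [[0.992, -0.123, -0.0], [-0.123, -0.992, 0.0], [-0.0, -0.0, -1.0]]
wrist_force: [1.2, 0.0, 1.5]
gripper_width: 0.008
gripper_force: 0.9
```

```bash
python3 -c "
from h import *
st()"
```

```text
t5.2 case xyz [-44.1  17.7 198.4] F [1.2 0.1 1.5] w 0.7 0.9 axes [[1.0, -0.001], [-0.001, -1.0]]
```

Request:
{"name": "arm_command", "arguments": {"motion": [[0,-4.5,0,6.5,0,0,0],[0,-4.5,0,6.5,0,0,0],[0,-4,0,7,0,0,0],[0,-4,0,7,0,0,0],[0,-3.5,0,7,0,0,0],[0,-3.5,0,7,0,0,0],[0,-3,0,7.3,0,0,0],[0,-3,0,7.3,0,0,0]]}}

```text
time_s: 6.0
tcp_pos: [0.5305, 0.1618, 0.1428]
ee_rot: [[0.992, -0.123, -0.0], [-0.123, -0.992, -0.0], [-0.0, 0.0, -1.0]]
wrist_force: [1.2, -0.3, 0.7]
gripper_width: 0.004
gripper_force: 0.6
```

Request:
{"name": "arm_command", "arguments": {"motion": [[0,-2.5,0,7.5,0,0,0],[0,-2.5,0,7.5,0,0,0],[0,-2,0,7.5,0,0,0],[0,-2,0,7,0,0,0],[0,-1,0,5,0,0,0],[0,-1,0,4,0,0,0]]}}

```text
time_s: 6.6
tcp_pos: [0.5196, 0.1631, 0.1044]
ee_rot: [[0.992, -0.123, -0.001], [-0.123, -0.992, -0.001], [-0.001, 0.001, -1.0]]
wrist_force: [0.7, -0.3, 1.6]
gripper_width: 0.003
gripper_force: 0.5
```

```bash
python3 -c "
from h import *
st()"
```

```text
t6.6 case xyz [-84.8  17.5 104.4] F [ 0.7 -0.2  1.6] w 0.3 0.5 axes [[1.0, -0.001], [-0.001, -1.0]]
```

Request:
{"name": "arm_command", "arguments": {"motion": [[0,0,0,2.5,0,0,0],[0,0,0,2,0,0,0],[0,0,0,2,0,0,0],[0,0,0,1,0,0,0],[0,0,0,0,0,0,0]]}}

```text
time_s: 7.1
tcp_pos: [0.5196, 0.1631, 0.0984]
ee_rot: [[0.992, -0.123, -0.0], [-0.123, -0.992, -0.0], [-0.0, 0.001, -1.0]]
wrist_force: [-4.1, 0.1, 6.6]
gripper_width: 0.006
gripper_force: 3.4
```

```bash
python3 -c "
from h import *
st()"
```

```text
t7.1 case xyz [-84.9  17.5  98.4] F [-4.1 -0.4  6.6] w 0.5 3.4 axes [[1.0, -0.001], [-0.001, -1.0]]
```

Request:
{"name": "arm_command", "arguments": {"motion": [[0,0,0,1,0,0,0],[0,0,0,1,0,0,0],[0,0,0,0,0,0,0]]}}

```text
time_s: 7.4
tcp_pos: [0.5196, 0.1631, 0.0983]
ee_rot: [[0.992, -0.122, 0.0], [-0.122, -0.992, -0.001], [0.0, 0.001, -1.0]]
wrist_force: [-8.2, -0.1, 17.2]
gripper_width: 0.009
gripper_force: 8.5
```

```bash
python3 -c "
from h import *
st()"
```

```text
t7.4 case xyz [-84.9  17.5  98.3] F [-8.2 -1.1 17.2] w 0.8 8.5 axes [[1.0, 0.0], [0.0, -1.0]]
```

Request:
{"name": "arm_command", "arguments": {"motion": [[0,0,0,-25,0,0,0],[0,0,0,-30,0,0,0],[0,-40,6,0,0,0,0],[0,-45,6,0,0,0,0],[0,-50,5.5,0,0,0,0],[0,0,0,0,0,0,0],[0,0,0,0,0,0,0]]}}

```text
time_s: 8.1
tcp_pos: [0.3836, 0.1627, 0.151]
ee_rot: [[0.993, -0.122, 0.001], [-0.122, -0.993, 0.001], [0.001, -0.001, -1.0]]
wrist_force: [0.5, -0.2, 0.4]
gripper_width: 0.007
gripper_force: 0.0
```

```bash
python3 - <<'E'
from h import *
st();a=snap("top","t3");b=snap("scene","s3")
for c in("top","scene"): print(c,[(x["location"],x["p"]) for n in("clasp_tab","clasp","lid_front") for x in find_in(n,c)[:2]])
A=cv2.resize(a[130:260,130:330],(400,260));B=cv2.resize(b[90:220,180:380],(400,260))
cv2.imwrite("pics/c3.png",cv2.convertScaleAbs(np.hstack([A,B])[:,:,::-1],alpha=1.5))
E
```

```text
t8.1 case xyz [-219.8    0.5  151. ] F [ 0.5 -0.2  0.4] w 0.6 0.0 axes [[1.0, 0.001], [0.001, -1.0]]
top [([241.6, 213.2], 0.75), ([243.0, 213.0], 0.56), ([183.8, 219.4], 0.91), ([199.7, 307.4], 0.27)]
scene [([139.8, 310.2], 0.89), ([141.4, 312.6], 0.67), ([214.4, 301.3], 0.94)]
```

View pics/c3.png

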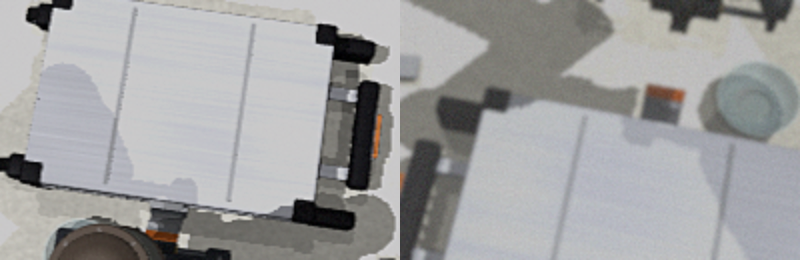

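The lid is shut in both views, and the clasp with its orange tab still leans out at about (235, 211) in top and (137, 312) in scene. I'll check the tab position by triangulating it.

```bash
python3 - <<'E'
from h import *
from scipy.optimize import least_squares
p=np.load("p.npy")
def orange(n,r0,r1,c0,c1):
    a=cv2.imread(f"pics/{n}.png");h=cv2.cvtColor(a,cv2.COLOR_BGR2HSV);m=np.zeros(h.shape[:2],bool)
    m[r0:r1,c0:c1]=((h[...,0]<14)&(h[...,1]>130)&(h[...,2]>60))[r0:r1,c0:c1]
    ys,xs=np.where(m);print(n,len(ys),ys.min(),ys.max(),xs.min(),xs.max());return np.array([ys.mean(),xs.mean()])
o=orange("t0",235,256,195,232),orange("s0",125,155,295,330)
r=least_squares(lambda X:np.concatenate([px(X,"top")-o[0],px(X,"scene")-o[1]]),[.43,.15,.07])
c,s=np.cos(p[2]),np.sin(p[2]);d=r.x[:2]-p[:2]
print(o,r.fun,"case",c*d[0]+s*d[1],-s*d[0]+c*d[1],r.x[2])
E
```

```text
t0 66 245 250 202 218
s0 71 133 139 304 320
(array([247.5       , 210.22727273]), array([136.05633803, 311.97183099])) [-0.00272788 -0.10896224 -0.00375947 -0.09312095] case -0.1735588744371344 0.001987423699427872 0.07054212858745693
```

Request:
{"name": "arm_command", "arguments": {"motion": [[0,0,0,30,0,0,0],[0,0,0,30,0,0,0],[0,0,0,15,0,0,0],[0,10,0,0,0,0,0],[0,10,0,0,0,0,0],[0,7,0,0,0,0,0],[0,5,0,0,0,0,0],[0,5,0,0,0,0,0]]}}

```text
time_s: 9.3
tcp_pos: [0.4215, 0.1579, 0.0761]
ee_rot: [[0.992, -0.124, 0.001], [-0.124, -0.992, 0.001], [0.001, -0.001, -1.0]]
wrist_force: [-1.5, 0.0, 0.7]
gripper_width: 0.0
gripper_force: 0.7
```

```bash
python3 -c "
from h import *
st()"
```

```text
t9.3 case xyz [-181.7    0.4   76.1] F [-1.5 -0.1  0.7] w 0.0 0.7 axes [[1.0, -0.001], [-0.001, -1.0]]
```

In contact at -1.5 N. Continuing to push.

Request:
{"name": "arm_command", "arguments": {"motion": [[0,5,0,0,0,0,0],[0,5,0,0,0,0,0],[0,4,0,0,0,0,0],[0,3,0,0,0,0,0],[0,3,0,0,0,0,0],[0,2,0,0,0,0,0],[0,1,0,0,0,0,0]]}}

```text
time_s: 10.0
tcp_pos: [0.4431, 0.155, 0.0753]
ee_rot: [[0.992, -0.124, -0.001], [-0.124, -0.992, -0.0], [-0.001, 0.001, -1.0]]
wrist_force: [-4.8, 3.0, 2.9]
gripper_width: 0.008
gripper_force: 2.4
```

```bash
python3 -c "
from h import *
st()"
```

```text
t10.0 case xyz [-1.598e+02  1.000e-01  7.530e+01] F [-5.1  2.4  2.9] w 0.7 2.4 axes [[1.0, -0.001], [-0.001, -1.0]]
```

Request:
{"name": "arm_command", "arguments": {"motion": [[0,1.5,0,0,0,0,0],[0,1.5,0,0,0,0,0],[0,0,0,0,0,0,0]]}}

```text
time_s: 10.3
tcp_pos: [0.4438, 0.1545, 0.0751]
ee_rot: [[0.992, -0.124, -0.005], [-0.124, -0.992, -0.001], [-0.005, 0.002, -1.0]]
wrist_force: [-11.1, 5.1, 6.0]
gripper_width: 0.003
gripper_force: 5.8
```

```bash
python3 -c "
from h import *
st()"
```

```text
t10.3 case xyz [-159.    -0.3   75.1] F [-11.7   3.7   6. ] w 0.3 5.8 axes [[1.0, -0.002], [-0.002, -1.0]]
```

Request:
{"name": "arm_command", "arguments": {"motion": [[0,-15,0,0,0,0,0],[0,-30,0,0,0,0,0],[0,-20,0,0,0,0,0],[0,0,0,0,0,0,0]]}}

```text
time_s: 10.7
tcp_pos: [0.3803, 0.1623, 0.0755]
ee_rot: [[0.993, -0.122, -0.001], [-0.122, -0.993, -0.0], [-0.001, 0.0, -1.0]]
wrist_force: [0.0, -0.8, 0.5]
gripper_width: 0.005
gripper_force: 0.0
```

```bash
python3 - <<'E'
from h import *
st();a=snap("top","t4");b=snap("scene","s4")
A=cv2.resize(a[200:265,170:270],(400,260),interpolation=cv2.INTER_CUBIC);B=cv2.resize(b[110:175,270:370],(400,260),interpolation=cv2.INTER_CUBIC)
cv2.imwrite("pics/c4.png",cv2.convertScaleAbs(np.hstack([A,B])[:,:,::-1],alpha=1.5))
p=np.load("p.npy")
for r in(.052,.062,.07):
    P=W(p,[-.146,0,.026+r]);print(r,px(P,"top"),px(P,"scene"))
for n,i,r0,r1,c0,c1 in(("t4",a,215,256,195,232),("s4",b,125,165,295,330)):
    h=cv2.cvtColor(i,cv2.COLOR_RGB2HSV);m=((h[...,0]<14)&(h[...,1]>130)&(h[...,2]>60))[r0:r1,c0:c1]
    ys,xs=np.where(m);print(n,len(ys),ys.mean()+r0,xs.mean()+c0,ys.min()+r0,ys.max()+r0)
E
```

```text
t10.7 case xyz [-223.    -0.3   75.5] F [ 0.1 -0.8  0.5] w 0.5 0.0 axes [[1.0, 0.001], [0.001, -1.0]]
0.052 [236.88528747 212.20649899] [145.35306786 309.34087136]
0.062 [236.65322182 211.83058915] [143.32496651 309.87496173]
0.07 [236.46439038 211.52471192] [141.67350148 310.30986681]
t4 12 236.66666666666666 210.33333333333334 236 238
s4 30 144.06666666666666 309.7 142 147
```

View pics/c4.png

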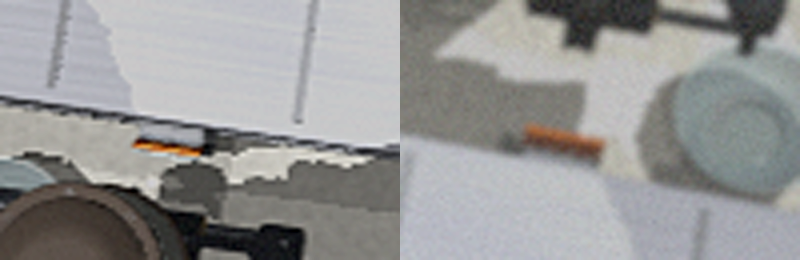

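The clasp now stands upright with its tab at about (237, 210) in top. I'll press once more to confirm it is home.

Request:
{"name": "arm_command", "arguments": {"motion": [[0,30,0,0,0,0,0],[0,20,0,0,0,0,0],[0,9,0,0,0,0,0],[0,3,0,0,0,0,0],[0,2,0,0,0,0,0],[0,1.5,0,0,0,0,0],[0,1,0,0,0,0,0],[0,0,0,0,0,0,0]]}}

```text
time_s: 11.6
tcp_pos: [0.4441, 0.1545, 0.0748]
ee_rot: [[0.992, -0.125, -0.007], [-0.125, -0.992, -0.001], [-0.007, 0.002, -1.0]]
wrist_force: [-14.6, 8.0, 8.0]
gripper_width: 0.004
gripper_force: 7.6
```

```bash
python3 -c "
from h import *
st()"
```

```text
t11.6 case xyz [-158.7   -0.3   74.8] F [-15.4   6.2   8. ] w 0.3 7.6 axes [[1.0, -0.002], [-0.003, -1.0]]
```

Request:
{"name": "arm_command", "arguments": {"motion": [[0,-20,0,0,0,0,0],[66,0,0,-40,0,0,0],[66,0,0,-45,0,0,0],[66,25,35,0,0,0,0],[66,25,35,0,0,0,0],[66,25,35,0,0,0,0],[66,25,35,0,0,0,0],[66,25,35,0,0,0,0]]}}

```text
time_s: 12.4
tcp_pos: [0.5311, -0.0337, 0.1604]
ee_rot: [[0.992, -0.124, 0.0], [-0.124, -0.992, 0.0], [0.0, -0.0, -1.0]]
wrist_force: [0.9, 1.4, 0.1]
gripper_width: 0.552
gripper_force: 0.0
```

Request:
{"name": "arm_command", "arguments": {"motion": [[66,25,37,0,0,0,0],[66,25,37,0,0,0,0],[66,0,0,0,0,0,0],[66,0,0,0,0,0,0]]}}

```text
time_s: 12.8
tcp_pos: [0.5708, -0.1127, 0.1596]
ee_rot: [[0.992, -0.126, -0.002], [-0.126, -0.992, 0.0], [-0.002, 0.0, -1.0]]
wrist_force: [-1.0, 0.7, -0.4]
gripper_width: 0.752
gripper_force: 0.0
```

```bash
python3 - <<'E'
from h import *
st();a=snap("top","t5");b=snap("scene","s5")
A=cv2.resize(a[140:270,260:400],(400,372),interpolation=cv2.INTER_CUBIC);B=cv2.resize(b[120:250,130:270],(400,372),interpolation=cv2.INTER_CUBIC)
cv2.imwrite("pics/c5.png",cv2.convertScaleAbs(np.hstack([A,B])[:,:,::-1],alpha=1.5))
E
```

```text
t12.8 case xyz [  -0.3 -249.9  159.6] F [-1.1  0.5 -0.4] w 65.5 0.0 axes [[1.0, -0.003], [-0.003, -1.0]]
```

View pics/c5.png

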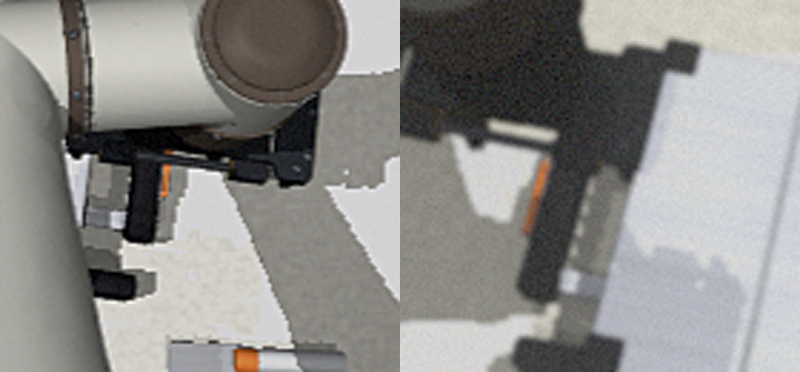

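Request:
{"name": "arm_command", "arguments": {"motion": [[66,0,2,30,0,0,0],[66,0,0,30,0,0,0],[66,0,0,20,0,0,0],[66,0,0,8,0,0,0],[66,0,0,8,0,0,0]]}}

```text
time_s: 13.4
tcp_pos: [0.5711, -0.1127, 0.0646]
ee_rot: [[0.993, -0.122, 0.001], [-0.122, -0.993, -0.0], [0.001, 0.0, -1.0]]
wrist_force: [0.9, -0.7, 0.1]
gripper_width: 0.762
gripper_force: 0.0
```

```bash
python3 -c "
from h import *
st()"
```

```text
t13.4 case xyz [ 1.000e-01 -2.498e+02  6.460e+01] F [ 0.9 -0.5  0.1] w 66.3 0.0 axes [[1.0, 0.001], [0.001, -1.0]]
```

Request:
{"name": "arm_command", "arguments": {"motion": [[66,0,2,7,0,0,0],[66,0,0,7,0,0,0],[66,0,0,6,0,0,0],[66,0,0,6,0,0,0],[66,0,0,2.5,0,0,0],[66,0,0,0,0,0,0]]}}

```text
time_s: 14.0
tcp_pos: [0.5705, -0.1157, 0.0356]
ee_rot: [[0.992, -0.124, -0.001], [-0.124, -0.992, -0.0], [-0.001, 0.0, -1.0]]
wrist_force: [-0.3, -0.4, 0.0]
gripper_width: 0.758
gripper_force: 0.0
```

```bash
python3 -c "
from h import *
st()"
```

```text
t14.0 case xyz [-2.000e-01 -2.529e+02  3.560e+01] F [-0.3 -0.4  0. ] w 66.0 0.0 axes [[1.0, -0.001], [-0.001, -1.0]]
```

Request:
{"name": "arm_command", "arguments": {"motion": [[38,0,0,0,0,0,0],[38,0,0,0,0,0,0],[38,0,0,0,0,0,0],[38,0,0,0,0,0,0]]}}

```text
time_s: 14.4
tcp_pos: [0.5708, -0.1156, 0.0362]
ee_rot: [[0.992, -0.123, 0.0], [-0.123, -0.992, 0.0], [0.0, -0.0, -1.0]]
wrist_force: [-0.0, 0.2, -0.3]
gripper_width: 0.492
gripper_force: 0.0
```

```bash
python3 -c "
from h import *
st()"
```

```text
t14.4 case xyz [ 1.000e-01 -2.528e+02  3.620e+01] F [-0.1  0.2 -0.3] w 42.8 0.0 axes [[1.0, -0.001], [-0.001, -1.0]]
```

Request:
{"name": "arm_command", "arguments": {"motion": [[34,0,0,0,0,0,0],[34,0,0,0,0,0,0],[34,0,0,0,0,0,0]]}}

```text
time_s: 14.7
tcp_pos: [0.5708, -0.1152, 0.0361]
ee_rot: [[0.992, -0.123, 0.0], [-0.123, -0.992, 0.0], [0.0, -0.0, -1.0]]
wrist_force: [-0.1, 2.8, 1.7]
gripper_width: 0.396
gripper_force: 3.7
```

```bash
python3 -c "
from h import *
st()"
```

```text
t14.7 case xyz [ 1.000e-01 -2.524e+02  3.610e+01] F [-0.5  2.8  1.7] w 34.4 3.7 axes [[1.0, -0.001], [-0.001, -1.0]]
```

Request:
{"name": "arm_command", "arguments": {"motion": [[32,0,-1.5,0,0,0,0],[29,0,-1,0,0,0,0],[24,0,-0.5,0,0,0,0],[20,0,0,0,0,0,0],[20,0,0,0,0,0,0]]}}

```text
time_s: 15.2
tcp_pos: [0.5711, -0.1126, 0.0361]
ee_rot: [[0.992, -0.123, 0.0], [-0.123, -0.992, 0.0], [0.0, -0.0, -1.0]]
wrist_force: [-0.8, 0.7, 1.6]
gripper_width: 0.329
gripper_force: 30.0
```

```bash
python3 -c "
from h import *
st()"
```

```text
t15.2 case xyz [ 1.000e-01 -2.498e+02  3.610e+01] F [-0.9  0.6  1.6] w 28.6 30.0 axes [[1.0, -0.001], [-0.001, -1.0]]
```

The button is fully pressed: opening 28.6 mm, grip force 30 N. Pulling the handle.

Request:
{"name": "arm_command", "arguments": {"motion": [[20,0,3,0,0,0,0],[20,0,6,0,0,0,0],[20,0,8,0,0,0,0],[20,0,8,0,0,0,0],[20,0,8,0,0,0,0],[20,0,8,0,0,0,0]]}}

```text
time_s: 15.8
tcp_pos: [0.5658, -0.1542, 0.036]
ee_rot: [[0.992, -0.124, -0.0], [-0.124, -0.992, -0.0], [-0.0, 0.0, -1.0]]
wrist_force: [-0.7, 3.1, 2.4]
gripper_width: 0.325
gripper_force: 30.0
```

```bash
python3 -c "
from h import *
st()"
```

```text
t15.8 case xyz [-1.000e-01 -2.918e+02  3.600e+01] F [-1.1  3.   2.4] w 28.3 30.0 axes [[1.0, -0.001], [-0.001, -1.0]]
```

Request:
{"name": "arm_command", "arguments": {"motion": [[20,0,9,0,0,0,0],[20,0,9,0,0,0,0],[20,0,9,0,0,0,0],[20,0,9,0,0,0,0],[20,0,9,0,0,0,0],[20,0,9,0,0,0,0],[20,0,9,0,0,0,0],[20,0,9,0,0,0,0]]}}

```text
time_s: 16.6
tcp_pos: [0.5566, -0.2256, 0.0361]
ee_rot: [[0.992, -0.124, -0.001], [-0.124, -0.992, 0.0], [-0.001, 0.0, -1.0]]
wrist_force: [-1.5, 2.8, 5.5]
gripper_width: 0.327
gripper_force: 30.0
```

```bash
python3 -c "
from h import *
st()"
```

```text
t16.6 case xyz [  -0.5 -363.7   36.1] F [-1.8  2.6  5.5] w 28.5 30.0 axes [[1.0, -0.001], [-0.001, -1.0]]
```

Request:
{"name": "arm_command", "arguments": {"motion": [[20,0,9,0,0,0,0],[20,0,9,0,0,0,0],[20,0,9,0,0,0,0],[20,0,9,0,0,0,0],[20,0,9,0,0,0,0],[20,0,8,0,0,0,0],[20,0,6,0,0,0,0],[20,0,4,0,0,0,0]]}}

```text
time_s: 17.4
tcp_pos: [0.5486, -0.2883, 0.0361]
ee_rot: [[0.992, -0.124, -0.001], [-0.124, -0.992, -0.0], [-0.001, 0.0, -1.0]]
wrist_force: [-1.6, 3.7, 5.7]
gripper_width: 0.327
gripper_force: 30.0
```

```bash
python3 -c "
from h import *
st()"
```

```text
t17.4 case xyz [  -0.8 -426.9   36.1] F [-2.   3.5  5.7] w 28.4 30.0 axes [[1.0, -0.001], [-0.001, -1.0]]
```

Request:
{"name": "arm_command", "arguments": {"motion": [[20,0,2,0,0,0,0],[20,0,1.5,0,0,0,0],[20,0,1,0,0,0,0],[20,0,0.5,0,0,0,0]]}}

```text
time_s: 17.8
tcp_pos: [0.5484, -0.2897, 0.036]
ee_rot: [[0.992, -0.124, -0.001], [-0.124, -0.992, 0.004], [-0.001, -0.003, -1.0]]
wrist_force: [-0.8, 16.4, 9.3]
gripper_width: 0.329
gripper_force: 30.0
```

```bash
python3 -c "
from h import *
st()"
```

```text
t17.8 case xyz [  -0.8 -428.4   36. ] F [-2.8 16.2  9.3] w 28.6 30.0 axes [[1.0, -0.001], [-0.001, -1.0]]
```

Request:
{"name": "arm_command", "arguments": {"motion": [[20,0,0.7,0,0,0,0],[20,0,0,0,0,0,0]]}}

```text
time_s: 18.0
tcp_pos: [0.5483, -0.2897, 0.036]
ee_rot: [[0.992, -0.123, -0.001], [-0.123, -0.992, 0.004], [-0.002, -0.004, -1.0]]
wrist_force: [-0.3, 18.4, 8.7]
gripper_width: 0.325
gripper_force: 30.0
```

```bash
python3 - <<'E'
from h import *
st();a=snap("top","t6");b=snap("scene","s6")
A=cv2.resize(a,(400,300));B=cv2.resize(b,(400,300))
cv2.imwrite("pics/c6.png",cv2.convertScaleAbs(np.hstack([A,B])[:,:,::-1],alpha=1.4))
E
```

```text
t18.0 case xyz [  -0.8 -428.4   36. ] F [-2.5 18.2  8.7] w 28.3 30.0 axes [[1.0, -0.001], [-0.001, -1.0]]
```

View pics/c6.png

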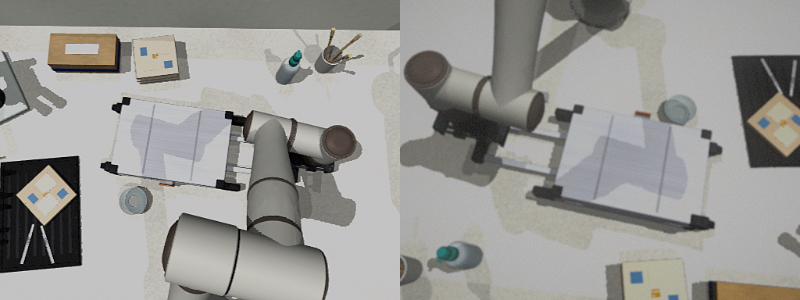

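Request:
{"name": "arm_command", "arguments": {"motion": [[20,0,1,-0.5,0,0,0],[20,0,1,-0.5,0,0,0],[20,0,0,0,0,0,0]]}}

```text
time_s: 18.4
tcp_pos: [0.5483, -0.2898, 0.036]
ee_rot: [[0.992, -0.124, -0.001], [-0.124, -0.992, 0.006], [-0.002, -0.006, -1.0]]
wrist_force: [1.7, 23.6, 6.9]
gripper_width: 0.33
gripper_force: 30.0
```

```bash
python3 -c "
from h import *
st()"
```

```text
t18.4 case xyz [  -0.9 -428.5   36. ] F [-1.2 23.6  6.9] w 28.7 30.0 axes [[1.0, -0.001], [-0.001, -1.0]]
```

The arm is against a hard stop, with no movement as the pull rose from 16 to 24 N. The picture shows the lid shut, the clasp up, the handle out and the dish untouched.

```bash
python3 -c "
from station import *
print(finish_job())"
```

```text
the job is handed in; nothing more can be done
None
```

The job is handed in: the lid is shut, the clasp is pressed home, and the handle is drawn to a hard stop about 179 mm out (nominal second stop 180 mm), with the grip still held and the button squeezed; the dish was untouched in the last picture, but the arm hid the scraper from view.

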